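Gauge-test the hand screws and sort out the one that binds

TASK

Test each of the three hand screws while its brass gauge nut still sits in the rack: turn its grip bar clockwise (seen from above) by about a quarter turn, or until it binds. Stand every screw that turns freely, nut and all and left turned in, upright in the blue tray, and the one that binds, left where it bound, upright in the red tray. Do not shove the tin, spray can, tape measure or magnet about.

Things in the scene. Friction and masses are not known exactly. Their poses are not given: they have to be found in the camera images.
- nut_1: Square brass gauge nut, 54x54 mm and 36 mm high, loose, with a hand screw started in it; together 96 mm high, 0.3 to 0.6 kg. It stands in a pocket of the rack, pockets being 58 mm square with walls that reach 16 mm up its sides and keep it from turning; it lifts straight out. Origin: centre of the nut's underside, z up along the screw, x and y square to the nut's sides. All three nuts and screws look the same.
- screw_1 (a joint): Turn of the hand screw in nut_1, rad, growing clockwise seen from above; starts at 0 to 0.2. A sound screw turns with light drag (about 0.03 N m) to a stop at 2.0; a damaged one turns as lightly, then binds hard between 0.55 and 0.85. Exactly one of the three is damaged, drawn anew each time; nothing shows outside. It stays where left (a bound one springs back up to 0.2).
- screw_1_grip (a point): Middle of the grip bar on top of the screw in nut_1, on the screw's axis, 84 mm above the nut's underside. The bar is black with orange ends, 64 mm long along this point's x axis, 14 mm thick along its y axis, 24 mm high (12 mm above and below this point); below it there is only a collar of 28 mm diameter and the 18 mm thread. It turns with the screw. The whole set can be lifted and carried by it; the nut keeps its angle to the screw by the thread's drag.
- nut_2: Square brass gauge nut, 54x54 mm and 36 mm high, loose, with a hand screw started in it; together 96 mm high, 0.3 to 0.6 kg. It stands in a pocket of the rack, pockets being 58 mm square with walls that reach 16 mm up its sides and keep it from turning; it lifts straight out. Origin: centre of the nut's underside, z up along the screw, x and y square to the nut's sides. All three nuts and screws look the same.
- screw_2 (a joint): Turn of the hand screw in nut_2, rad, growing clockwise seen from above; starts at 0 to 0.2. A sound screw turns with light drag (about 0.03 N m) to a stop at 2.0; a damaged one turns as lightly, then binds hard between 0.55 and 0.85. Exactly one of the three is damaged, drawn anew each time; nothing shows outside. It stays where left (a bound one springs back up to 0.2).
- screw_2_grip (a point): Middle of the grip bar on top of the screw in nut_2, on the screw's axis, 84 mm above the nut's underside. The bar is black with orange ends, 64 mm long along this point's x axis, 14 mm thick along its y axis, 24 mm high (12 mm above and below this point); below it there is only a collar of 28 mm diameter and the 18 mm thread. It turns with the screw. The whole set can be lifted and carried by it; the nut keeps its angle to the screw by the thread's drag.
- nut_3: Square brass gauge nut, 54x54 mm and 36 mm high, loose, with a hand screw started in it; together 96 mm high, 0.3 to 0.6 kg. It stands in a pocket of the rack, pockets being 58 mm square with walls that reach 16 mm up its sides and keep it from turning; it lifts straight out. Origin: centre of the nut's underside, z up along the screw, x and y square to the nut's sides. All three nuts and screws look the same.
- screw_3 (a joint): Turn of the hand screw in nut_3, rad, growing clockwise seen from above; starts at 0 to 0.2. A sound screw turns with light drag (about 0.03 N m) to a stop at 2.0; a damaged one turns as lightly, then binds hard between 0.55 and 0.85. Exactly one of the three is damaged, drawn anew each time; nothing shows outside. It stays where left (a bound one springs back up to 0.2).
- screw_3_grip (a point): Middle of the grip bar on top of the screw in nut_3, on the screw's axis, 84 mm above the nut's underside. The bar is black with orange ends, 64 mm long along this point's x axis, 14 mm thick along its y axis, 24 mm high (12 mm above and below this point); below it there is only a collar of 28 mm diameter and the 18 mm thread. It turns with the screw. The whole set can be lifted and carried by it; the nut keeps its angle to the screw by the thread's drag.
- rack: Gauge rack fixed to the bench: a dark steel plate 84 mm (x) by 316 mm (y), 8 mm thick, with three square grey-walled pockets along its y axis at -100, 0 and +100 mm; the pocket floor is 8 mm above the bench, the wall tops 24 mm. Origin: centre of the plate's underside.
- keep_tray: Blue open tray for the good screws, fixed to the bench, 100 mm (x) by 180 mm (y) outside, 30 mm high, walls and floor 5 mm thick: inside 90 by 170 mm, room for two nuts side by side along y. Origin: centre of its underside, z up.
- reject_tray: Red open tray for the damaged screw, fixed to the bench, 100 mm (x) by 180 mm (y) outside, 30 mm high, walls and floor 5 mm thick: inside 90 by 170 mm, room for two nuts side by side along y. Origin: centre of its underside, z up.
- gel_tin: Closed round tin, grey with a white lid, 69 mm across, 52 mm high; a bystander. Origin: centre of its underside, z up.
- spatter_spray: Tall aerosol can, white and blue with a red cap, 66 mm across, 210 mm high; a bystander. Origin: centre of its underside, z up.
- tape_measure: Yellow tape measure lying flat close behind the rack at its right end (another, far back, is part of the room), 62x80x34 mm; a bystander. Origin: centre of its underside, z up.
- magnet_square: Welding magnet lying flat close behind the rack (another, far back, is part of the room), steel plates with a red edge, 63x93x18 mm; a bystander. Origin: centre of its underside, z up.

How it is judged:
At the end, for the whole second after the job is handed in: Both sound screws, turned past 1.2 rad, stand in the blue tray and the damaged one, turned to 0.3 to 1.0 rad, in the red tray: nuts flat on the tray floor (within 7 mm), within 24 mm (x) and 64 mm (y) of its centre, tilted under 0.15 rad, slower than 0.02 m/s ((((x of nut_1 in the frame of reject_tray between -0.024 and 0.024 m and y of nut_1 in the frame of reject_tray between -0.064 and 0.064 m and z of nut_1 in the frame of reject_tray below 0.012 m and angle between nut_1's own z axis and vertical below 0.15 rad and linear speed of nut_1 below 0.02 m/s and value of joint screw_1 between 0.3 and 1 rad) and (x of nut_2 in the frame of keep_tray between -0.024 and 0.024 m and y of nut_2 in the frame of keep_tray between -0.064 and 0.064 m and z of nut_2 in the frame of keep_tray below 0.012 m and angle between nut_2's own z axis and vertical below 0.15 rad and linear speed of nut_2 below 0.02 m/s and value of joint screw_2 above 1.2 rad) and (x of nut_3 in the frame of keep_tray between -0.024 and 0.024 m and y of nut_3 in the frame of keep_tray between -0.064 and 0.064 m and z of nut_3 in the frame of keep_tray below 0.012 m and angle between nut_3's own z axis and vertical below 0.15 rad and linear speed of nut_3 below 0.02 m/s and value of joint screw_3 above 1.2 rad)) or ((x of nut_1 in the frame of keep_tray between -0.024 and 0.024 m and y of nut_1 in the frame of keep_tray between -0.064 and 0.064 m and z of nut_1 in the frame of keep_tray below 0.012 m and angle between nut_1's own z axis and vertical below 0.15 rad and linear speed of nut_1 below 0.02 m/s and value of joint screw_1 above 1.2 rad) and (x of nut_2 in the frame of reject_tray between -0.024 and 0.024 m and y of nut_2 in the frame of reject_tray between -0.064 and 0.064 m and z of nut_2 in the frame of reject_tray below 0.012 m and angle between nut_2's own z axis and vertical below 0.15 rad and linear speed of nut_2 below 0.02 m/s and value of joint screw_2 between 0.3 and 1 rad) and (x of nut_3 in the frame of keep_tray between -0.024 and 0.024 m and y of nut_3 in the frame of keep_tray between -0.064 and 0.064 m and z of nut_3 in the frame of keep_tray below 0.012 m and angle between nut_3's own z axis and vertical below 0.15 rad and linear speed of nut_3 below 0.02 m/s and value of joint screw_3 above 1.2 rad)) or ((x of nut_1 in the frame of keep_tray between -0.024 and 0.024 m and y of nut_1 in the frame of keep_tray between -0.064 and 0.064 m and z of nut_1 in the frame of keep_tray below 0.012 m and angle between nut_1's own z axis and vertical below 0.15 rad and linear speed of nut_1 below 0.02 m/s and value of joint screw_1 above 1.2 rad) and (x of nut_2 in the frame of keep_tray between -0.024 and 0.024 m and y of nut_2 in the frame of keep_tray between -0.064 and 0.064 m and z of nut_2 in the frame of keep_tray below 0.012 m and angle between nut_2's own z axis and vertical below 0.15 rad and linear speed of nut_2 below 0.02 m/s and value of joint screw_2 above 1.2 rad) and (x of nut_3 in the frame of reject_tray between -0.024 and 0.024 m and y of nut_3 in the frame of reject_tray between -0.064 and 0.064 m and z of nut_3 in the frame of reject_tray below 0.012 m and angle between nut_3's own z axis and vertical below 0.15 rad and linear speed of nut_3 below 0.02 m/s and value of joint screw_3 between 0.3 and 1 rad)))); the robot touches nothing.
It fails at once if A nut was lifted out of the rack before its screw had been tested (turned to at least 0.3 rad) ((height (world z) of nut_1 above 0.05 m and value of joint screw_1 below 0.3 rad) or (height (world z) of nut_2 above 0.05 m and value of joint screw_2 below 0.3 rad) or (height (world z) of nut_3 above 0.05 m and value of joint screw_3 below 0.3 rad)).
It fails at once if The tin, spray can, tape measure or magnet was moved more than 40 mm (distance of any of gel_tin, spatter_spray, tape_measure, magnet_square from where it was at the start of the episode above 0.04 m).
It also fails if it takes over 72 s, if anything falls off the work surface, if the arm or the gripper's body presses on something with over 40 N, if the wrist force passes 120 N, or if a joint passes its speed limit or range.

ROBOT

A 6-joint arm with a two-finger parallel gripper is mounted at the origin on a cart in front of the work surface, level with it; the furniture and walls round the work are solid. World frame = base frame: x ahead of the robot, y to its left, z up, the work surface at z = 0. Lengths are in m, angles in rad, forces in N, time in s.
With the tool pointing down it reaches from about 0.35 to 0.85 m from the base axis. Payload 8.1 kg.
Tool frame: the origin (TCP) lies at the centre of the arm's flange, where the gripper is bolted on; the fingertips stand 186 mm ahead of it and the grasp point (between the pads) lies 167 mm ahead of it; z points along the fingers, y is the line along which they close (so a half turn about z gives the same grasp; the last joint's range is limited). The gripper opens to 93 mm and grips with 3 to 60 N. Pads are 15 mm wide; open, the fingers measure 128 mm over their backs; the gripper's body (75 mm by 188 mm) begins 65 mm behind the grasp point.
Start: joints at [-1.346, 0.13, 1.488, -0, 1.523, -0.085], TCP at [0.183, -0.571, 0.405] pointing down, gripper open.
Joint ranges: [-2.96, 2.96], [-0.89, 2.26], [0.02, 2.5], [-1.34, 4.48], [0, 2.73], [-2.66, 2.66]. Speed limits (rad/s): [2.39, 2.39, 2.79, 3.14, 3.14, 3.14].

INTERFACE

Orientations are given as a rotation vector (axis times angle).
In Python, from plant import robot gives the robot as it stands.
- The arm moves only by the tool apply_moves, never from a script. Its argument "series" is a list of rows, each a list of 2 entries, a list of its own where there are three numbers: the shift along the tool's x, y, z in mm, then the turn, a rotation vector about the tool's x, y, z in rad. A call has 1 to 12 rows; each row shifts and turns the commanded pose from where the row before left it, along the tool's axes as they then stand; what a row does not reach is not made up. A row lasts 1/12 s, in which the tool goes at most 41.7 mm and 7.16 degrees, less where a joint would pass 70% of its speed; a pose out of reach is approached as far as the arm can. A call is refused whole if a number of a shift passes 41.7 or a number of a turn 0.125, either way. A call with a gripper value outside its range is refused whole. "claw" is the opening, from 0 (shut) to 1 (fully open), set as the call begins (left out, the last holds). The fingers move at their own pace and stop on an object; "newtons" is the grip in N (left out, the last holds). Time passes only in rows, so rows that do not move let the fingers close. It gives the time, the measured TCP pose, the force, the opening and the grip force at its end, in the units of the state.
- robot.read_state(): the state, without advancing time (a new reading comes with each control period).
- robot.read_camera(name): name is "scene" or "top"; returns (picture, depth): 400x640x3 uint8, blue, green, red; 400x640 float32, m along the optical axis (not along the pixel's ray), 0 where there is no reading.
- robot.calibration(name): a dict with "fx", "fy", "cx", "cy" (pixels), "D" ([k1, k2, p1, p2, k3] as OpenCV has them; the pictures are not rectified), "extrinsics" (4x4, takes a point from world to camera coordinates). Camera axes: x right, y down, z forward; pixel columns grow to the right and rows downward; lengths in m; the calibration is good to about 2 mm. A picture is of the moment at which its call begins. calibration takes no time and is no camera call.
- robot.close_job(): hands the job in; it is judged then, once.
The state is a dict: "t": time; "q": joint angles; "dq": joint speeds; "joint_torque": joint torques, N m; "tool_pos": TCP position; "orientation": TCP orientation; "force": force on the tool from outside, world axes, zero at the start; "wrist_torque": the same for the moment, N m; "opening": finger opening in m; "gripper_force": force on a finger pad.
Only numpy, scipy, OpenCV 4.12 (cv2) and the standard library are available. Lean on these libraries where they do the work, as an engineer would, in place of code of your own. Each camera call takes 0.05 s, during which the arm holds its last target. There are 200 camera calls.

## Working session

There is one attempt and no reset: what is moved stays moved. The work goes in short steps, Python scripts to look and compute and a tool call to move; the robot and the scene stay as the last step left them, time stands still between calls to the robot, and variables do not carry over. Pictures are saved under pics/ and viewed, at most 10 in all, crops included, and the job is handed in when it is done.

Besides the shell and the picture viewer there is one more tool, called by a JSON object that holds its "name" and its "arguments". apply_moves: Moves the arm, as the interface text tells. Its arguments: {"type":"object","properties":{"series":{"type":"array"},"claw":{"type":"number"},"newtons":{"type":"number"}},"required":["series"]}

```bash
ls; mkdir -p pics; python3 - <<'E'
from plant import robot
import cv2,numpy as np
s=robot.read_state();print({k:np.round(v,3) for k,v in s.items()})
for n in("scene","top"):
    p,d=robot.read_camera(n);cv2.imwrite(f"pics/{n}0.png",p);np.save(f"{n}0.npy",d)
    c=robot.calibration(n);print(n,c["fx"],c["D"],np.round(np.linalg.inv(c["extrinsics"]),3))
E
```

```text
pics
{'t': np.float64(0.0), 'q': array([-1.346,  0.131,  1.489,  0.   ,  1.523, -0.085]), 'dq': array([ 0.   , -0.003,  0.   ,  0.001, -0.   ,  0.001]), 'joint_torque': array([ 1.0000e-03, -5.5985e+01, -4.9175e+01,  7.7000e-02,  3.5000e-02,
       -0.0000e+00]), 'tool_pos': array([ 0.183, -0.571,  0.404]), 'orientation': array([-3.102, -0.484,  0.   ]), 'force': array([0.001, 0.567, 0.291]), 'wrist_torque': array([0.035, 0.056, 0.019]), 'gripper_force': np.float64(0.0), 'opening': np.float64(0.093)}
scene 384.80259533661973 [-0.09420599  0.          0.          0.          0.        ] [[-0.619 -0.41   0.671 -0.003]
 [-0.786  0.33  -0.523  0.691]
 [-0.007 -0.851 -0.526  0.552]
 [ 0.     0.     0.     1.   ]]
top 380.60025415146526 [-0.09173593  0.          0.          0.          0.        ] [[ 0.026 -0.998  0.048  0.559]
 [-1.    -0.025  0.005  0.223]
 [-0.003 -0.048 -0.999  1.239]
 [ 0.     0.     0.     1.   ]]
```

View pics/top0.png

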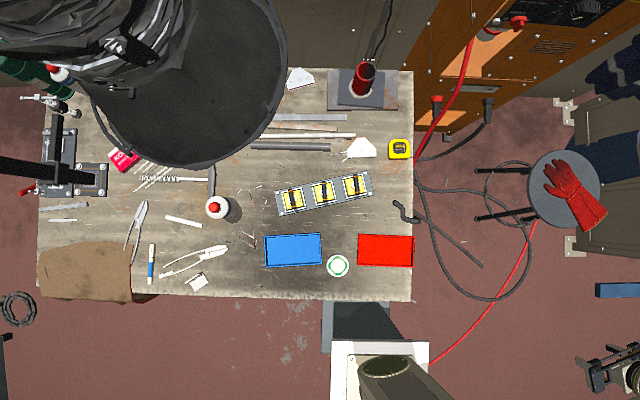

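View pics/scene0.png

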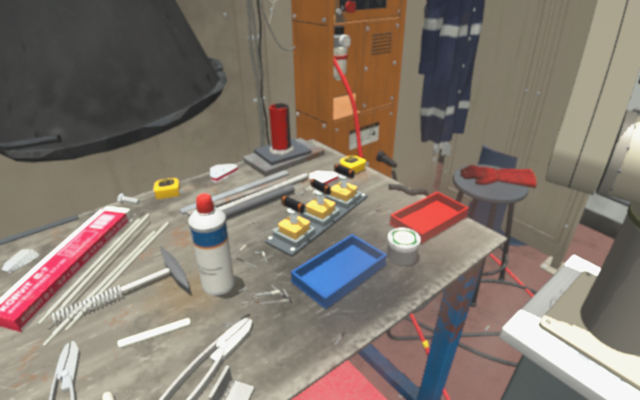

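The top view shows the rack with nuts near (292,198), (323,192) and (355,186). The blue tray is at (293,250), the red tray at (386,250), the tin at (338,266), the spray can at (217,207), the magnet at (360,148) and the tape measure at (399,149). The scene view shows the same layout, and the grip bars have orange ends.

```bash
cat >vis.py <<'E'
from plant import robot
import cv2,numpy as np
def ray(n,uv,z):
    c=robot.calibration(n);K=np.array([[c["fx"],0,c["cx"]],[0,c["fy"],c["cy"]],[0,0,1]])
    p=cv2.undistortPoints(np.array(uv,float).reshape(-1,1,2),K,np.array(c["D"])).reshape(-1,2)
    T=np.linalg.inv(c["extrinsics"]);d=np.c_[p,np.ones(len(p))]@T[:3,:3].T;o=T[:3,3]
    return o+d*((z-o[2])/d[:,2])[:,None]
def blobs(m,amin):
    cs,_=cv2.findContours(m.astype(np.uint8),cv2.RETR_EXTERNAL,cv2.CHAIN_APPROX_NONE)
    return [c.reshape(-1,2) for c in cs if cv2.contourArea(c)>=amin]
def rect(n,c,z):
    P=ray(n,c,z)[:,:2];r=cv2.minAreaRect((P*1000).astype(np.float32));return np.round(r[0],1),np.round(r[1],1),round(r[2],1)
E
python3 - <<'E'
from vis import *
p=cv2.imread("pics/top0.png");d=np.load("top0.npy")
h=cv2.cvtColor(p,cv2.COLOR_BGR2HSV);H,S,V=cv2.split(h)
roi=np.zeros(H.shape,bool);roi[130:300,180:416]=1
for nm,m,z,a in(("blue",(abs(H.astype(int)-108)<12)&(S>120),.03,800),("red",((H<6)|(H>174))&(S>150),.03,800),("brass",(H>18)&(H<32)&(S>60)&(V>120),.044,60),("orange",(H>6)&(H<17)&(S>150)&(V>120),.1,2)):
    for c in blobs(m&roi,a): print(nm,c.mean(0).round(),*rect("top",c,z))
m=roi&(V<90)&(S<80)
cv2.imwrite("pics/crop0.png",cv2.resize(p[165:225,265:385],None,fx=6,fy=6,interpolation=cv2.INTER_NEAREST))
print(np.round(d[30:165:30,10:300:40],2))
for uv in((217,207),(338,266),(360,148),(399,149)): print(uv,d[uv[1],uv[0]],ray("top",[uv],.03).round(3))
E
```

```text
blue [292. 250.] [444.1 293.5] [101.5 179.2] 5.0
red [386. 250.] [448.9  -2.8] [181.7 100.9] 88.6
brass [297. 198.] [607.2 280.7] [51.3 25.8] 6.4
brass [318. 193.] [624. 214.] [51.9 24.4] 13.5
brass [194. 195.] [611.4 613.6] [57.1 38.9] 2.3
brass [349. 186.] [647.9 117.7] [53.4 26.2] 7.5
brass [399. 149.] [773.  -35.8] [61.1 68.1] 1.7
[[0.45 0.43 0.49 0.53 0.61 0.67 0.8  1.4 ]
 [0.97 0.45 0.56 0.54 0.64 0.7  0.79 1.67]
 [0.   1.18 0.66 0.64 0.68 0.75 0.82 1.25]
 [2.12 1.26 1.26 0.76 0.75 0.8  0.88 1.25]
 [2.11 1.03 1.25 0.92 0.85 0.88 1.25 1.25]]
(217, 207) 1.0383394 [[0.572 0.538 0.03 ]]
(338, 266) 1.1784251 [[0.396 0.147 0.03 ]]
(360, 148) 1.2309761 [[0.773 0.085 0.03 ]]
(399, 149) 1.2161686 [[ 0.774 -0.041  0.03 ]]
```

View pics/crop0.png

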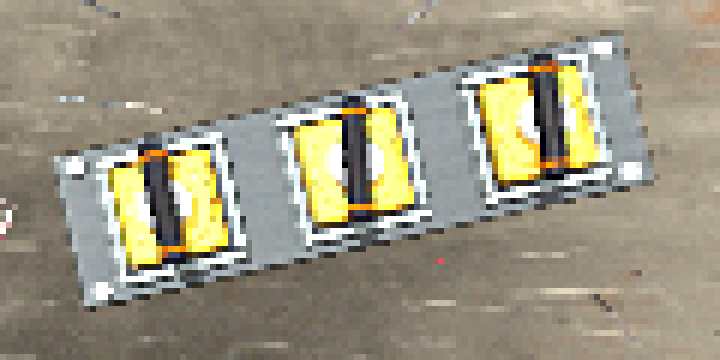

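The crop shows three dark bars with orange ends. In full-image pixels they run about (290.5,191)-(294,206.5), (324,182)-(324.5,200.5) and (355,176)-(358,193). The rack is tilted about 12 degrees.

```bash
cat >bars.py <<'E'
from vis import *
def bars(p,d,box=(165,225,265,385),zt=.08,zp=.104):
    y0,y1,x0,x1=box
    vv,uu=np.mgrid[y0:y1,x0:x1];uv=np.c_[uu.ravel(),vv.ravel()]
    c=robot.calibration("top");o=np.linalg.inv(c["extrinsics"])[:3,3]
    a=ray("top",uv,0.);b=ray("top",uv,.5)
    dep=d[y0:y1,x0:x1].ravel();dc=1/( c["extrinsics"][2,:3]@((a-o)/(1)).T)*dep
    Z=(o+(a-o)*dc[:,None])[:,2].reshape(vv.shape)
    return Z,uu,vv
E
python3 - <<'E'
from bars import *
p=cv2.imread("pics/top0.png");d=np.load("top0.npy")
Z,uu,vv=bars(p,d)
m=(Z>.08)&(Z<.13);print(np.median(Z[m]))
for c in blobs(m,8):
    c=c+[265,165];print("bar",c.mean(0).round(1),*rect("top",c,.104))
m=(Z>.03)&(Z<.13)
for c in blobs(m,60):
    c=c+[265,165];print("nut",c.mean(0).round(1),*rect("top",c,.044))
H,S,V=cv2.split(cv2.cvtColor(p[165:225,265:385],cv2.COLOR_BGR2HSV))
# dark bar by colour
for c in blobs(cv2.morphologyEx((((V<75))).astype(np.uint8),cv2.MORPH_OPEN,np.ones((2,2))),20):
    c=c+[265,165];print("dark",c.mean(0).round(1),*rect("top",c,.104))
# rack plate: corner pixels from crop
for n,uv in(("corners",[(265+57/6,165+157/6),(265+615/6,165+32/6),(265+655/6,165+180/6),(265+85/6,165+303/6)]),):print(ray("top",uv,.008).round(4),ray("top",uv,.008).mean(0))
for ends in([(152,150),(174,252)],[(353,100),(358,215)],[(541,60),(557,173)]):
    P=ray("top",np.array(ends)/6+[265,165],.100);e=P[0]-P[1];print(P.mean(0).round(4),np.hypot(*e[:2]),np.degrees(np.arctan2(e[1],e[0])))
E
```

```text
0.10202077782493768
bar [292.  198.3] [604.5 292.9] [61.1 22.1] 8.0
bar [324.2 191.1] [627.7 197.1] [20.4 60.2] 87.0
bar [356.3 184. ] [651.2 103.6] [61.2 18.2] 7.5
nut [292.7 198.5] [607. 296.] [64.9 53.6] 14.2
nut [323.5 191.4] [631.1 199.4] [64.2 53.8] 14.4
nut [354.5 184.7] [654.3 103. ] [65.1 54.5] 15.1
[[0.629  0.3576 0.008 ]
 [0.7047 0.0571 0.008 ]
 [0.6248 0.034  0.008 ]
 [0.5506 0.3401 0.008 ]] [0.6272861  0.19720931 0.008     ]
[0.6031 0.2938 0.1   ] 0.0522046214449681 13.791840460992185
[0.6274 0.1982 0.1   ] 0.057630861545264096 3.8804075481022675
[0.6504 0.1019 0.1   ] 0.05724878233050342 9.187555908416295
```

```bash
cat >nav.py <<'E'
import sys
from vis import *
from scipy.spatial.transform import Rotation as R
def nav(x,y,z,yawdeg=None):
    s=robot.read_state();M=R.from_rotvec(s["orientation"]);T=M.as_matrix();psi=np.arctan2(T[1,0],T[0,0])
    d=T.T@(np.array([x,y,z])-s["tool_pos"])*1000
    print("t",s["t"],"pos",np.round(s["tool_pos"],4),"yaw",round(np.degrees(psi),2),"q",np.round(s["q"],2),"F",np.round(s["force"],1),"Tq",np.round(s["wrist_torque"],3),"open",round(float(s["opening"]),4),"grip",s["gripper_force"].round(1),"tiltz",T[:,2].round(4))
    print("shift mm",d.round(1),"rows>=",np.ceil(np.linalg.norm(d)/41.7))
    if yawdeg is not None:
        a=-(np.radians(yawdeg)-psi);a=(a+np.pi)%(2*np.pi)-np.pi;print("turn z",round(a,3),"or",round(a-np.sign(a)*2*np.pi,3))
if __name__=="__main__": nav(*map(float,sys.argv[1:]))
E
python3 nav.py .651 .102 .36 188.5
python3 - <<'E'
from bars import *
d=np.load("top0.npy");p=None
Z,uu,vv=bars(p,d,(0,240,150,330))
uv=np.c_[uu.ravel(),vv.ravel()];z=Z.ravel();k=(z>.12)&(z<.9);
P=np.array([ray("top",[u],zz)[0] for u,zz in zip(uv[k],z[k])])
for c in((.604,.294),(.627,.197),(.651,.101)):
    r=np.hypot(*(P[:,:2]-c).T)
    for lo in(.12,.25,.35): 
        i=np.argmin(np.where(P[:,2]>lo,r,9));print(c,lo,r[i].round(3),P[i].round(3))
k=(P[:,0]<.62)&(P[:,2]<.23);print("spray",P[k].mean(0))
E
```

```text
Traceback (most recent call last):
  File "nav.py", line 11, in <module>
    if __name__=="__main__": nav(*map(float,sys.argv[1:]))
                             ~~~^^^^^^^^^^^^^^^^^^^^^^^^^^
  File "nav.py", line 7, in nav
    print("t",s["t"],"pos",np.round(s["tool_pos"],4),"yaw",round(np.degrees(psi),2),"q",np.round(s["q"],2),"F",np.round(s["force"],1),"Tq",np.round(s["wrist_torque"],3),"open",round(float(s["opening"]),4),"grip",s["gripper_force"].round(1),"tiltz",T[:,2].round(4))
                                                                                                                                                                                                                    ^^^^^^^^^^^^^^^^^^^^^^^^
AttributeError: 'float' object has no attribute 'round'
Traceback (most recent call last):
  File "vis.py", line 4, in ray
    c=robot.calibration(n);K=np.array([[c["fx"],0,c["cx"]],[0,c["fy"],c["cy"]],[0,0,1]])
ValueError: time passes only in moves, steps and waits
```

```bash
sed -i 's/s\["gripper_force"\].round(1)/round(float(s["gripper_force"]),1)/' nav.py
sed -i 's/^def ray(n,uv,z):/import functools\n@functools.cache\ndef cal(n): return robot.calibration(n)\ndef ray(n,uv,z):/; s/c=robot.calibration(n);K/c=cal(n);K/' vis.py; sed -i 's/robot.calibration("top")/cal("top")/' bars.py
python3 nav.py .651 .102 .36 188.5
python3 - <<'E'
from bars import *
d=np.load("top0.npy");p=None
Z,uu,vv=bars(p,d,(0,240,150,330))
uv=np.c_[uu.ravel(),vv.ravel()];z=Z.ravel();k=(z>.12)&(z<.9);
A=ray("top",uv[k],0.);B=ray("top",uv[k],1.);P=A+(B-A)*z[k][:,None]
for c in((.604,.294),(.627,.197),(.651,.101)):
    r=np.hypot(*(P[:,:2]-c).T)
    for lo in(.12,.25,.35): 
        i=np.argmin(np.where(P[:,2]>lo,r,9));print(c,lo,r[i].round(3),P[i].round(3))
k=(P[:,0]<.62)&(P[:,2]<.23);print("spray",P[k].mean(0))
E
```

```text
t 0.1 pos [ 0.1829 -0.5712  0.4038] yaw 17.75 q [-1.35  0.13  1.49  0.    1.52 -0.09] F [-0.3  0.3 -0. ] Tq [ 0.046  0.023 -0.045] open 0.0929 grip 0.0 tiltz [-4.0e-04  1.6e-03 -1.0e+00]
shift mm [ 651.  -498.4   44.7] rows>= 20.0
turn z -2.98 or 3.303
(0.604, 0.294) 0.12 0.153 [0.727 0.384 0.337]
(0.604, 0.294) 0.25 0.153 [0.727 0.384 0.337]
(0.604, 0.294) 0.35 0.166 [0.738 0.392 0.352]
(0.627, 0.197) 0.12 0.202 [0.744 0.361 0.337]
(0.627, 0.197) 0.25 0.202 [0.744 0.361 0.337]
(0.627, 0.197) 0.35 0.218 [0.797 0.333 0.363]
(0.651, 0.101) 0.12 0.269 [0.774 0.34  0.338]
(0.651, 0.101) 0.25 0.269 [0.774 0.34  0.338]
(0.651, 0.101) 0.35 0.274 [0.797 0.333 0.363]
spray [0.57079534 0.49798603 0.17351615]
```

{"name": "apply_moves", "arguments": {"series": [[[30, -23, 2], [0, 0, 0]], [[30, -23, 2], [0, 0, 0]], [[30, -23, 2], [0, 0, 0]], [[30, -23, 2], [0, 0, 0]], [[30, -23, 2], [0, 0, 0]], [[30, -23, 2], [0, 0, 0]], [[30, -23, 2], [0, 0, 0]], [[30, -23, 2], [0, 0, 0]], [[30, -23, 2], [0, 0, 0]], [[30, -23, 2], [0, 0, 0]], [[30, -23, 2], [0, 0, 0]]], "claw": 0.5}}

```text
t: 1.02
tool_pos: [0.4206, -0.2281, 0.3824]
orientation: [-3.104, -0.484, 0.0]
force: [0.6, -0.5, -0.7]
opening: 0.0465
gripper_force: 0.0
```

{"name": "apply_moves", "arguments": {"series": [[[30, -23, 2], [0, 0, 0]], [[30, -23, 2], [0, 0, 0]], [[30, -23, 2], [0, 0, 0]], [[30, -23, 2], [0, 0, 0]], [[30, -23, 2], [0, 0, 0]], [[30, -23, 2], [0, 0, 0]], [[30, -23, 2], [0, 0, 0]], [[30, -23, 2], [0, 0, 0]], [[30, -23, 2], [0, 0, 0]], [[30, -23, 2], [0, 0, 0]], [[21, -15, 1], [0, 0, 0]]]}}

```text
t: 1.93
tool_pos: [0.6519, 0.1044, 0.3606]
orientation: [-3.103, -0.487, 0.001]
force: [0.6, -0.6, 0.7]
opening: 0.0466
gripper_force: 0.0
```

{"name": "apply_moves", "arguments": {"series": [[[0, 0, 0], [0, 0, -0.124]], [[0, 0, 0], [0, 0, -0.124]], [[0, 0, 0], [0, 0, -0.124]], [[0, 0, 0], [0, 0, -0.124]], [[0, 0, 0], [0, 0, -0.124]], [[0, 0, 0], [0, 0, -0.124]], [[0, 0, 0], [0, 0, -0.124]], [[0, 0, 0], [0, 0, -0.124]], [[0, 0, 0], [0, 0, -0.124]], [[0, 0, 0], [0, 0, -0.124]], [[0, 0, 0], [0, 0, -0.124]], [[0, 0, 0], [0, 0, -0.124]]]}}

```text
t: 2.93
tool_pos: [0.6509, 0.1013, 0.361]
orientation: [-1.947, -2.464, 0.001]
force: [-0.2, 0.8, 0.1]
opening: 0.0466
gripper_force: 0.0
```

{"name": "apply_moves", "arguments": {"series": [[[0, 0, 0], [0, 0, -0.124]], [[0, 0, 0], [0, 0, -0.124]], [[0, 0, 0], [0, 0, -0.124]], [[0, 0, 0], [0, 0, -0.124]], [[0, 0, 0], [0, 0, -0.124]], [[0, 0, 0], [0, 0, -0.124]], [[0, 0, 0], [0, 0, -0.124]], [[0, 0, 0], [0, 0, -0.124]], [[0, 0, 0], [0, 0, -0.124]], [[0, 0, 0], [0, 0, -0.124]], [[0, 0, 0], [0, 0, -0.124]], [[0, 0, 0], [0, 0, -0.124]]]}}

```text
t: 3.93
tool_pos: [0.651, 0.1013, 0.361]
orientation: [0.236, -3.132, -0.0]
force: [0.2, -0.1, 0.9]
opening: 0.0464
gripper_force: 0.0
```

```bash
python3 nav.py .651 .102 .26 188.5
```

```text
t 3.9333 pos [0.651  0.1013 0.361 ] yaw -171.39 q [ 0.08  0.31  1.36  0.    1.47 -1.64] F [ 0.2 -0.1  0.9] Tq [ 0.092 -0.179 -0.044] open 0.0464 grip 0.0 tiltz [-1.2e-03 -1.0e-04 -1.0e+00]
shift mm [ -0.3   0.7 101. ] rows>= 3.0
turn z 0.002 or -6.281
```

{"name": "apply_moves", "arguments": {"series": [[[0, 0, 20], [0, 0, 0]], [[0, 0, 25], [0, 0, 0]], [[0, 0, 25], [0, 0, 0]], [[0, 0, 20], [0, 0, 0]], [[0, 0, 11], [0, 0, 0]], [[0, 0, 0], [0, 0, 0]], [[0, 0, 0], [0, 0, 0]]]}}

```text
t: 4.52
tool_pos: [0.6509, 0.1013, 0.2603]
orientation: [0.226, -3.132, 0.0]
force: [-0.1, 1.3, -0.4]
opening: 0.0463
gripper_force: 0.0
```

{"name": "apply_moves", "arguments": {"series": [[[0, 0, 0], [0, 0, 0]], [[0, 0, 0], [0, 0, 0]], [[0, 0, 0], [0, 0, 0]], [[0, 0, 0], [0, 0, 0]], [[0, 0, 0], [0, 0, 0]], [[0, 0, 0], [0, 0, 0]]], "claw": 0, "newtons": 12}}

```text
t: 5.02
tool_pos: [0.6517, 0.1016, 0.2623]
orientation: [-0.226, 3.131, 0.0]
force: [-0.2, 1.5, 6.9]
opening: 0.0264
gripper_force: 12.0
```

```bash
python3 nav.py .651 .102 .26 188.5
```

```text
t 5.0167 pos [0.6517 0.1016 0.2623] yaw -171.73 q [ 0.08  0.39  1.45  0.    1.3  -1.64] F [-0.2  1.5  6.9] Tq [ 0.294 -0.12  -0.018] open 0.0264 grip 12.0 tiltz [ 2.5e-03  5.0e-04 -1.0e+00]
shift mm [0.6 0.5 2.3] rows>= 1.0
turn z -0.004 or 6.279
```

{"name": "apply_moves", "arguments": {"series": [[[0, 0, 0], [0, 0, 0]], [[0, 0, 0], [0, 0, 0]], [[0, 0, -5], [0, 0, 0]], [[0, 0, -5], [0, 0, 0]], [[0, 0, 0], [0, 0, 0]]], "claw": 0.5}}

```text
t: 5.43
tool_pos: [0.6515, 0.1013, 0.2721]
orientation: [-0.226, 3.132, -0.0]
force: [0.2, 0.2, 1.0]
opening: 0.0462
gripper_force: 0.0
```

{"name": "apply_moves", "arguments": {"series": [[[0, 0, 0], [0, 0, 0]], [[0, 0, 0], [0, 0, 0]], [[0, 0, 0], [0, 0, 0]], [[0, 0, 0], [0, 0, 0]], [[0, 0, 0], [0, 0, 0]], [[0, 0, 0], [0, 0, 0]], [[0, 0, 0], [0, 0, 0]]], "claw": 0, "newtons": 12}}

```text
t: 6.02
tool_pos: [0.6511, 0.1014, 0.2705]
orientation: [0.226, -3.133, -0.0]
force: [0.5, 0.5, -0.5]
opening: 0.014
gripper_force: 12.0
```

```bash
python3 nav.py .651 .102 .27 188.5
```

```text
t 6.0167 pos [0.6511 0.1014 0.2705] yaw -171.74 q [ 0.08  0.38  1.45  0.    1.32 -1.64] F [ 0.5  0.5 -0.5] Tq [ 0.157 -0.161 -0.026] open 0.014 grip 12.0 tiltz [-3.e-04  2.e-04 -1.e+00]
shift mm [-0.   0.6  0.5] rows>= 1.0
turn z -0.004 or 6.279
```

{"name": "apply_moves", "arguments": {"series": [[[0, 0, 0], [0, 0, 0.08]], [[0, 0, 0], [0, 0, 0.08]], [[0, 0, 0], [0, 0, 0.08]], [[0, 0, 0], [0, 0, 0.08]], [[0, 0, 0], [0, 0, 0.08]], [[0, 0, 0], [0, 0, 0]]]}}

```text
t: 6.52
tool_pos: [0.6511, 0.1015, 0.2705]
orientation: [-0.406, -3.115, -0.0]
force: [0.4, 2.0, -1.7]
opening: 0.0139
gripper_force: 12.0
```

```bash
python3 nav.py .651 .102 .27 188.5
```

```text
t 6.5167 pos [0.6511 0.1015 0.2705] yaw 165.13 q [ 0.08  0.38  1.45  0.    1.32 -1.23] F [ 0.4  2.  -1.7] Tq [ 0.24  -0.095 -0.003] open 0.0139 grip 12.0 tiltz [-2.e-04  4.e-04 -1.e+00]
shift mm [0.2 0.4 0.5] rows>= 1.0
turn z -0.408 or 5.875
```

{"name": "apply_moves", "arguments": {"series": [[[0, 0, 0], [0, 0, 0.06]], [[0, 0, 0], [0, 0, 0.06]], [[0, 0, 0], [0, 0, 0.0]]]}}

```text
t: 6.77
tool_pos: [0.6511, 0.1016, 0.2705]
orientation: [-0.587, -3.086, -0.001]
force: [0.1, 1.6, -1.8]
opening: 0.0138
gripper_force: 12.0
```

```bash
python3 nav.py .651 .102 .27 188.5
```

```text
t 6.7667 pos [0.6511 0.1016 0.2705] yaw 158.47 q [ 0.08  0.38  1.45  0.    1.32 -1.12] F [ 0.1  1.6 -1.8] Tq [ 0.405 -0.088  0.011] open 0.0138 grip 12.0 tiltz [-2.e-04  4.e-04 -1.e+00]
shift mm [0.2 0.4 0.5] rows>= 1.0
turn z -0.524 or 5.759
```

{"name": "apply_moves", "arguments": {"series": [[[0, 0, 0], [0, 0, 0.06]], [[0, 0, 0], [0, 0, 0.06]], [[0, 0, 0], [0, 0, 0.0]]]}}

```text
t: 7.02
tool_pos: [0.6512, 0.1016, 0.2707]
orientation: [0.769, 3.046, 0.001]
force: [1.5, 2.6, -1.7]
opening: 0.014
gripper_force: 12.1
```

```bash
python3 nav.py .651 .102 .27 188.5
```

```text
t 7.0167 pos [0.6512 0.1016 0.2707] yaw 151.67 q [ 0.08  0.38  1.45  0.    1.32 -1.  ] F [ 1.5  2.6 -1.7] Tq [ 0.606 -0.447  0.224] open 0.014 grip 12.1 tiltz [ 4.e-04  5.e-04 -1.e+00]
shift mm [0.4 0.2 0.7] rows>= 1.0
turn z -0.643 or 5.64
```

{"name": "apply_moves", "arguments": {"series": [[[0, 0, 0], [0, 0, 0.06]], [[0, 0, 0], [0, 0, 0.06]], [[0, 0, 0], [0, 0, 0.0]]]}}

```text
t: 7.27
tool_pos: [0.6512, 0.1017, 0.2709]
orientation: [0.949, 2.995, 0.001]
force: [0.1, 2.6, 0.2]
opening: 0.015
gripper_force: 12.9
```

```bash
python3 nav.py .651 .102 .27 188.5
```

```text
t 7.2667 pos [0.6512 0.1017 0.2709] yaw 144.84 q [ 0.08  0.38  1.44  0.    1.32 -0.88] F [0.1 2.6 0.2] Tq [ 0.682 -0.259  0.257] open 0.015 grip 12.9 tiltz [ 2.e-04  6.e-04 -1.e+00]
shift mm [0.3 0.1 0.9] rows>= 1.0
turn z -0.762 or 5.521
```

Screw 3 (right pocket) binds: torque rose to about 0.25 N m and the pads were forced apart. I'll ease back, firm up the grip and lift it.

{"name": "apply_moves", "arguments": {"series": [[[0, 0, 0], [0, 0, -0.06]], [[0, 0, 0], [0, 0, -0.06]], [[0, 0, 0], [0, 0, 0.0]], [[0, 0, 0], [0, 0, 0.0]]]}}

```text
t: 7.6
tool_pos: [0.6511, 0.1015, 0.2709]
orientation: [0.768, 3.046, 0.0]
force: [0.2, 3.8, 0.8]
opening: 0.0141
gripper_force: 11.9
```

{"name": "apply_moves", "arguments": {"series": [[[0, 0, 0], [0, 0, 0]], [[0, 0, 0], [0, 0, 0]], [[0, 0, -5], [0, 0, 0]], [[0, 0, -10], [0, 0, 0]], [[0, 0, -15], [0, 0, 0]], [[0, 0, -20], [0, 0, 0]], [[0, 0, -20], [0, 0, 0]], [[0, 0, -10], [0, 0, 0]]], "newtons": 35}}

```text
t: 8.27
tool_pos: [0.6514, 0.1007, 0.354]
orientation: [0.771, 3.043, -0.001]
force: [1.0, -0.4, -4.4]
opening: 0.0138
gripper_force: 34.7
```

```bash
python3 nav.py .449 -.003 .35 136.5
```

```text
t 8.2667 pos [0.6514 0.1007 0.354 ] yaw 151.56 q [ 0.08  0.31  1.37 -0.    1.46 -1.  ] F [ 1.  -0.4 -4.4] Tq [ 0.084 -0.248 -0.005] open 0.0138 grip 34.7 tiltz [ 2.3e-03 -9.0e-04 -1.0e+00]
shift mm [ 128.6 -187.6    3.6] rows>= 6.0
turn z 0.263 or -6.02
```

{"name": "apply_moves", "arguments": {"series": [[[8, -12, 0], [0, 0, 0]], [[18, -26, 0], [0, 0, 0]], [[20, -29, 0], [0, 0, 0]], [[20, -29, 0], [0, 0, 0]], [[20, -29, 0], [0, 0, 0]], [[20, -29, 0], [0, 0, 0]], [[15, -22, 0], [0, 0, 0]], [[8, -12, 0], [0, 0, 0]], [[0, 0, 0], [0, 0, 0.088]], [[0, 0, 0], [0, 0, 0.088]], [[0, 0, 0], [0, 0, 0.088]], [[0, 0, 0], [0, 0, 0]]]}}

```text
t: 9.27
tool_pos: [0.4478, -0.0031, 0.3508]
orientation: [-1.172, -2.915, 0.001]
force: [-0.3, 0.0, -4.5]
opening: 0.014
gripper_force: 35.0
```

```bash
python3 nav.py .449 -.003 .269 136.5; python3 - <<'E'
from vis import *
p,d=robot.read_camera("scene");cv2.imwrite("pics/s1.png",p)
E
```

```text
t 9.2667 pos [ 0.4478 -0.0031  0.3508] yaw 136.19 q [-0.12 -0.26  1.96 -0.    1.44 -0.93] F [-0.3  0.  -4.5] Tq [ 0.028 -0.095  0.036] open 0.014 grip 35.0 tiltz [-4.e-04 -7.e-04 -1.e+00]
shift mm [-0.8  1.  81.8] rows>= 2.0
turn z -0.005 or 6.278
```

View pics/s1.png

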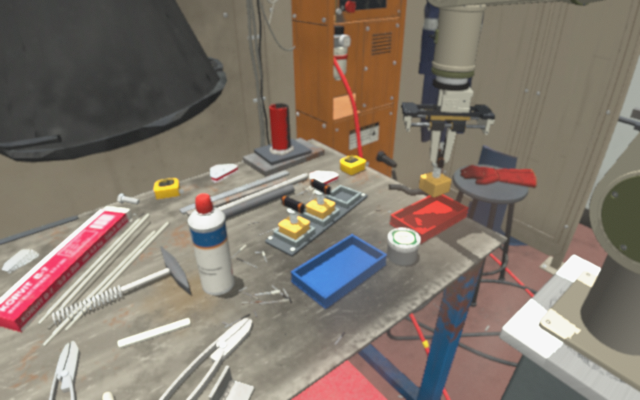

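The nut hangs from the grip over the red tray, with the nut at about (435,183) and the tray at (428,216). The right pocket is empty and the other two nuts haven't moved. Lowering and releasing.

{"name": "apply_moves", "arguments": {"series": [[[0, 0, 15], [0, 0, 0]], [[0, 0, 22], [0, 0, 0]], [[0, 0, 20], [0, 0, 0]], [[0, 0, 12], [0, 0, 0]], [[0, 0, 6], [0, 0, 0]], [[0, 0, 4], [0, 0, 0]], [[0, 0, 3], [0, 0, 0]], [[0, 0, 0], [0, 0, 0]], [[0, 0, 0], [0, 0, 0]]]}}

```text
t: 10.07
tool_pos: [0.4486, -0.0027, 0.2695]
orientation: [1.164, 2.917, 0.0]
force: [-0.1, -0.2, -4.8]
opening: 0.014
gripper_force: 35.0
```

```bash
python3 nav.py .449 -.003 .268 136.5
```

```text
t 10.0667 pos [ 0.4486 -0.0027  0.2695] yaw 136.5 q [-0.12 -0.18  2.05 -0.    1.27 -0.93] F [-0.1 -0.2 -4.8] Tq [ 0.045 -0.149 -0.011] open 0.014 grip 35.0 tiltz [ 1.1e-03 -2.0e-04 -1.0e+00]
shift mm [-0.5  0.1  1.5] rows>= 1.0
turn z -0.0 or 6.283
```

{"name": "apply_moves", "arguments": {"series": [[[0, 0, 1.5], [0, 0, 0]], [[0, 0, 1], [0, 0, 0]], [[0, 0, 0], [0, 0, 0]]]}}

```text
t: 10.32
tool_pos: [0.4488, -0.0026, 0.2676]
orientation: [1.164, 2.916, 0.001]
force: [-1.4, 1.9, 3.1]
opening: 0.0134
gripper_force: 35.0
```

{"name": "apply_moves", "arguments": {"series": [[[0, 0, 0], [0, 0, 0]], [[0, 0, 0], [0, 0, 0]], [[0, 0, 0], [0, 0, 0]], [[0, 0, 0], [0, 0, 0]], [[0, 0, -10], [0, 0, 0]], [[0, 0, -20], [0, 0, 0]], [[0, 0, -30], [0, 0, 0]], [[0, 0, -20], [0, 0, 0]], [[0, 0, 0], [0, 0, 0]]], "claw": 0.5}}

```text
t: 11.07
tool_pos: [0.4497, -0.0029, 0.3521]
orientation: [1.162, 2.91, 0.003]
force: [0.7, -0.1, 1.2]
opening: 0.0466
gripper_force: 0.0
```

```bash
python3 nav.py .6273 .1982 .345 183.5
```

```text
t 11.0667 pos [ 0.4497 -0.0029  0.3521] yaw 136.47 q [-0.12 -0.26  1.96 -0.    1.44 -0.93] F [ 0.7 -0.1  1.2] Tq [ 0.057 -0.175  0.02 ] open 0.0466 grip 0.0 tiltz [ 0.0081 -0.001  -1.    ]
shift mm [  9.8 268.    8.4] rows>= 7.0
turn z -0.821 or 5.462
```

{"name": "apply_moves", "arguments": {"series": [[[1, 28, 0], [0, 0, 0]], [[1, 34, 0], [0, 0, 0]], [[1, 36, 0], [0, 0, 0]], [[1, 36, 0], [0, 0, 0]], [[1, 36, 0], [0, 0, 0]], [[1, 36, 0], [0, 0, 0]], [[1, 34, 0], [0, 0, 0]], [[1, 28, 0], [0, 0, 0]], [[0, 0, 0], [0, 0, 0]]]}}

```text
t: 11.82
tool_pos: [0.6286, 0.2007, 0.3446]
orientation: [-1.161, -2.918, -0.001]
force: [0.1, -0.8, 0.2]
opening: 0.0465
gripper_force: 0.0
```

{"name": "apply_moves", "arguments": {"series": [[[0, 0, 0], [0, 0, -0.12]], [[0, 0, 0], [0, 0, -0.12]], [[0, 0, 0], [0, 0, -0.12]], [[0, 0, 0], [0, 0, -0.12]], [[0, 0, 0], [0, 0, -0.12]], [[0, 0, 0], [0, 0, -0.12]], [[0, 0, 0], [0, 0, -0.1]], [[0, 0, 0], [0, 0, 0]]]}}

```text
t: 12.48
tool_pos: [0.6268, 0.1968, 0.3461]
orientation: [0.102, -3.139, 0.0]
force: [-0.7, 0.0, -0.1]
opening: 0.0463
gripper_force: 0.0
```

```bash
python3 nav.py .6273 .1982 .27 183.5; python3 - <<'E'
from bars import *
p,d=robot.read_camera("top");cv2.imwrite("pics/t2.png",p);np.save("t2.npy",d)
cv2.imwrite("pics/t2c.png",cv2.resize(p[130:290,240:430],None,fx=4,fy=3.75/1,interpolation=cv2.INTER_CUBIC))
E
```

```text
t 12.4833 pos [0.6268 0.1968 0.3461] yaw -176.29 q [ 0.23  0.31  1.38 -0.    1.44 -1.41] F [-0.7  0.  -0.1] Tq [ 0.037 -0.13  -0.02 ] open 0.0463 grip 0.0 tiltz [-7.e-04 -2.e-04 -1.e+00]
shift mm [-0.7  1.4 76.1] rows>= 2.0
turn z 0.004 or -6.28
```

View pics/t2c.png

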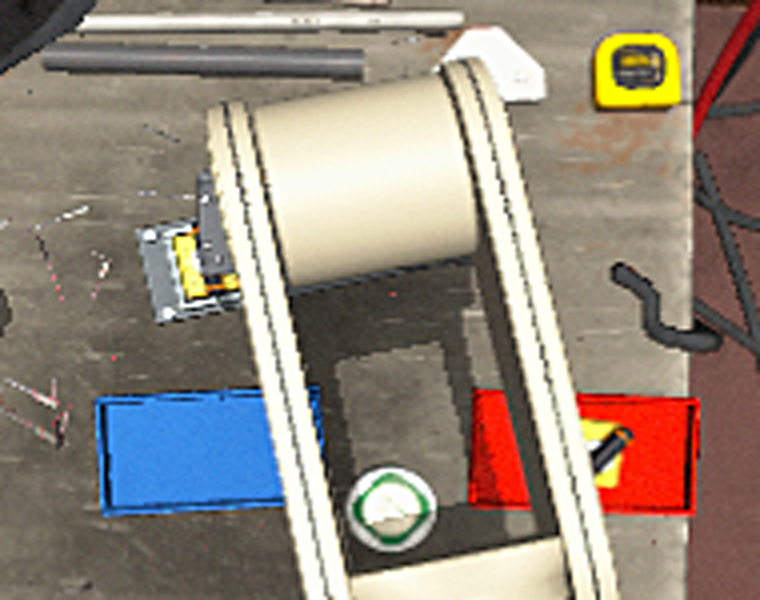

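The damaged nut stands upright near the middle of the red tray, around (605,455) in the crop. Now nut 2.

{"name": "apply_moves", "arguments": {"series": [[[0, 1, 20], [0, 0, 0]], [[0, 0, 25], [0, 0, 0]], [[0, 0, 20], [0, 0, 0]], [[0, 0, 11], [0, 0, 0]], [[0, 0, 0], [0, 0, 0]], [[0, 0, 0], [0, 0, 0]]]}}

```text
t: 13.03
tool_pos: [0.6268, 0.198, 0.27]
orientation: [0.092, -3.139, 0.0]
force: [0.2, -0.5, -0.6]
opening: 0.0464
gripper_force: 0.0
```

{"name": "apply_moves", "arguments": {"series": [[[0, 0, 0], [0, 0, 0]], [[0, 0, 0], [0, 0, 0]], [[0, 0, 0], [0, 0, 0]], [[0, 0, 0], [0, 0, 0]], [[0, 0, 0], [0, 0, 0]], [[0, 0, 0], [0, 0, 0]], [[0, 0, 0], [0, 0, 0]]], "claw": 0, "newtons": 12}}

```text
t: 13.62
tool_pos: [0.6271, 0.1984, 0.2708]
orientation: [-0.095, 3.139, 0.001]
force: [0.3, 0.8, 2.4]
opening: 0.0144
gripper_force: 11.9
```

{"name": "apply_moves", "arguments": {"series": [[[0, 0, 0], [0, 0, 0.1]], [[0, 0, 0], [0, 0, 0.1]], [[0, 0, 0], [0, 0, 0.1]], [[0, 0, 0], [0, 0, 0.1]], [[0, 0, 0], [0, 0, 0.1]], [[0, 0, 0], [0, 0, 0.1]], [[0, 0, 0], [0, 0, 0]]]}}

```text
t: 14.2
tool_pos: [0.6273, 0.1983, 0.2708]
orientation: [0.844, 3.025, 0.001]
force: [2.7, 1.5, 0.9]
opening: 0.0136
gripper_force: 12.0
```

```bash
python3 nav.py .6273 .1982 .27 183.5
```

```text
t 14.2 pos [0.6273 0.1983 0.2708] yaw 148.81 q [ 0.23  0.38  1.45  0.    1.31 -0.8 ] F [2.7 1.5 0.9] Tq [ 0.296 -0.517 -0.038] open 0.0136 grip 12.0 tiltz [ 1.4e-03  5.0e-04 -1.0e+00]
shift mm [-0.1 -0.1  0.8] rows>= 1.0
turn z -0.606 or 5.678
```

{"name": "apply_moves", "arguments": {"series": [[[0, 0, 0], [0, 0, 0.1]], [[0, 0, 0], [0, 0, 0.1]], [[0, 0, 0], [0, 0, 0.1]], [[0, 0, 0], [0, 0, 0]]]}}

```text
t: 14.53
tool_pos: [0.6273, 0.1984, 0.2708]
orientation: [1.282, 2.867, 0.002]
force: [1.8, 2.3, 3.1]
opening: 0.0139
gripper_force: 12.0
```

```bash
python3 nav.py .6273 .1982 .27 183.5
```

```text
t 14.5333 pos [0.6273 0.1984 0.2708] yaw 131.81 q [ 0.23  0.38  1.45  0.    1.31 -0.5 ] F [1.8 2.3 3.1] Tq [ 0.567 -0.486 -0.015] open 0.0139 grip 12.0 tiltz [ 1.5e-03  7.0e-04 -1.0e+00]
shift mm [-0.2 -0.2  0.8] rows>= 1.0
turn z -0.902 or 5.381
```

{"name": "apply_moves", "arguments": {"series": [[[0, 0, 0], [0, 0, 0.1]], [[0, 0, 0], [0, 0, 0.1]], [[0, 0, 0], [0, 0, 0.1]], [[0, 0, 0], [0, 0, 0.1]], [[0, 0, 0], [0, 0, 0.1]], [[0, 0, 0], [0, 0, 0.1]], [[0, 0, 0], [0, 0, 0]]]}}

```text
t: 15.12
tool_pos: [0.6274, 0.1983, 0.2708]
orientation: [2.07, 2.362, 0.002]
force: [3.3, 2.0, 2.9]
opening: 0.0141
gripper_force: 12.0
```

```bash
python3 nav.py .6273 .1982 .27 183.5
```

```text
t 15.1167 pos [0.6274 0.1983 0.2708] yaw 97.55 q [0.23 0.38 1.45 0.   1.31 0.1 ] F [3.3 2.  2.9] Tq [ 0.555 -0.615 -0.003] open 0.0141 grip 12.0 tiltz [ 1.6e-03  6.0e-04 -1.0e+00]
shift mm [-0.1 -0.1  0.8] rows>= 1.0
turn z -1.5 or 4.783
```

{"name": "apply_moves", "arguments": {"series": [[[0, 0, 0], [0, 0, 0]], [[0, 0, 0], [0, 0, 0]], [[0, 0, -5], [0, 0, 0]], [[0, 0, -10], [0, 0, 0]], [[0, 0, -15], [0, 0, 0]], [[0, 0, -20], [0, 0, 0]], [[0, 0, -20], [0, 0, 0]], [[0, 0, -5], [0, 0, 0]]], "newtons": 35}}

```text
t: 15.78
tool_pos: [0.627, 0.1978, 0.3476]
orientation: [2.068, 2.364, 0.0]
force: [0.8, -0.8, -4.1]
opening: 0.0139
gripper_force: 34.9
```

```bash
python3 nav.py .4476 .2535 .345 88.7
```

```text
t 15.7833 pos [0.627  0.1978 0.3476] yaw 97.63 q [ 0.23  0.31  1.38 -0.    1.44  0.09] F [ 0.8 -0.8 -4.1] Tq [-0.001 -0.254  0.022] open 0.0139 grip 34.9 tiltz [ 9.e-04 -4.e-04 -1.e+00]
shift mm [  79.  -170.5    2.4] rows>= 5.0
turn z 0.156 or -6.127
```

{"name": "apply_moves", "arguments": {"series": [[[5, -11, 0], [0, 0, 0]], [[10, -22, 0], [0, 0, 0]], [[14, -30, 0], [0, 0, 0]], [[14, -30, 0], [0, 0, 0]], [[14, -30, 0], [0, 0, 0]], [[11, -24, 0], [0, 0, 0]], [[7, -15, 0], [0, 0, 0]], [[4, -9, 0], [0, 0, 0]], [[0, 0, 0], [0, 0, 0.078]], [[0, 0, 0], [0, 0, 0.078]], [[0, 0, 0], [0, 0, 0]]]}}

```text
t: 16.7
tool_pos: [0.4469, 0.2538, 0.3443]
orientation: [-2.252, -2.191, 0.003]
force: [0.5, -0.6, -5.0]
opening: 0.0137
gripper_force: 34.9
```

```bash
python3 nav.py .4476 .2535 .269 88.7
```

```text
t 16.7 pos [0.4469 0.2538 0.3443] yaw 88.42 q [ 0.42 -0.07  1.8  -0.    1.41  0.44] F [ 0.5 -0.6 -5. ] Tq [ 0.011 -0.119 -0.011] open 0.0137 grip 34.9 tiltz [-0.0014 -0.0012 -1.    ]
shift mm [-0.1  0.8 75.3] rows>= 2.0
turn z -0.005 or 6.278
```

{"name": "apply_moves", "arguments": {"series": [[[0, 0, 15], [0, 0, 0]], [[0, 0, 22], [0, 0, 0]], [[0, 0, 18], [0, 0, 0]], [[0, 0, 11], [0, 0, 0]], [[0, 0, 6], [0, 0, 0]], [[0, 0, 3], [0, 0, 0]], [[0, 0, 2.5], [0, 0, 0]], [[0, 0, 0], [0, 0, 0]], [[0, 0, 0], [0, 0, 0]]]}}

```text
t: 17.45
tool_pos: [0.4476, 0.2543, 0.2687]
orientation: [2.248, 2.193, 0.002]
force: [0.5, -0.3, -4.2]
opening: 0.0141
gripper_force: 34.9
```

{"name": "apply_moves", "arguments": {"series": [[[0, 0, 0], [0, 0, 0]], [[0, 0, 0], [0, 0, 0]], [[0, 0, 0], [0, 0, 0]], [[0, 0, 0], [0, 0, 0]], [[0, 0, -10], [0, 0, 0]], [[0, 0, -20], [0, 0, 0]], [[0, 0, -25], [0, 0, 0]], [[0, 0, -15], [0, 0, 0]], [[0, 0, 0], [0, 0, 0]]], "claw": 0.5}}

```text
t: 18.2
tool_pos: [0.4484, 0.2547, 0.343]
orientation: [2.247, 2.192, 0.011]
force: [0.3, 0.3, -0.1]
opening: 0.0463
gripper_force: 0.0
```

```bash
python3 nav.py .6035 .2938 .325 191
```

```text
t 18.2 pos [0.4484 0.2547 0.343 ] yaw 88.58 q [ 0.42 -0.06  1.8   0.    1.4   0.44] F [ 0.3  0.3 -0.1] Tq [-0.116 -0.085  0.01 ] open 0.0463 grip 0.0 tiltz [ 0.0069  0.0031 -1.    ]
shift mm [ 42.8 154.   19.2] rows>= 4.0
turn z -1.788 or 4.496
```

{"name": "apply_moves", "arguments": {"series": [[[5, 17, 2], [0, 0, 0]], [[7, 26, 3], [0, 0, 0]], [[8, 30, 3], [0, 0, 0]], [[8, 30, 3], [0, 0, 0]], [[8, 29, 3], [0, 0, 0]], [[7, 22, 3], [0, 0, 0]], [[0, 0, 0], [0, 0, 0]]]}}

```text
t: 18.78
tool_pos: [0.6046, 0.2933, 0.3182]
orientation: [-2.25, -2.192, 0.002]
force: [0.4, 0.1, -0.2]
opening: 0.0464
gripper_force: 0.0
```

{"name": "apply_moves", "arguments": {"series": [[[0, 0, 0], [0, 0, -0.12]], [[0, 0, 0], [0, 0, -0.12]], [[0, 0, 0], [0, 0, -0.12]], [[0, 0, 0], [0, 0, -0.12]], [[0, 0, 0], [0, 0, -0.12]], [[0, 0, 0], [0, 0, -0.12]], [[0, 0, 0], [0, 0, -0.12]], [[0, 0, 0], [0, 0, -0.12]], [[0, 0, 0], [0, 0, -0.12]], [[0, 0, 0], [0, 0, -0.12]], [[0, 0, 0], [0, 0, -0.12]], [[0, 0, 0], [0, 0, -0.12]]]}}

```text
t: 19.78
tool_pos: [0.6015, 0.2931, 0.3205]
orientation: [-0.235, -3.132, 0.001]
force: [-0.2, 0.4, -0.4]
opening: 0.0468
gripper_force: 0.0
```

{"name": "apply_moves", "arguments": {"series": [[[0, 0, 0], [0, 0, -0.12]], [[0, 0, 0], [0, 0, -0.12]], [[0, 0, 0], [0, 0, -0.108]], [[0, 0, 0], [0, 0, 0]]]}}

```text
t: 20.12
tool_pos: [0.6015, 0.2932, 0.3205]
orientation: [0.31, -3.126, 0.0]
force: [-1.3, -0.0, 0.8]
opening: 0.0467
gripper_force: 0.0
```

```bash
python3 nav.py .6035 .2938 .27 191;  python3 - <<'E'
from vis import *
p,d=robot.read_camera("scene");cv2.imwrite("pics/s3.png",p)
E
```

```text
t 20.1167 pos [0.6015 0.2932 0.3205] yaw -168.68 q [ 0.38  0.36  1.37  0.    1.41 -1.39] F [-1.3 -0.   0.8] Tq [ 0.066 -0.16  -0.001] open 0.0467 grip 0.0 tiltz [-7.e-04 -3.e-04 -1.e+00]
shift mm [-2.1  0.2 50.5] rows>= 2.0
turn z 0.006 or -6.278
```

View pics/s3.png

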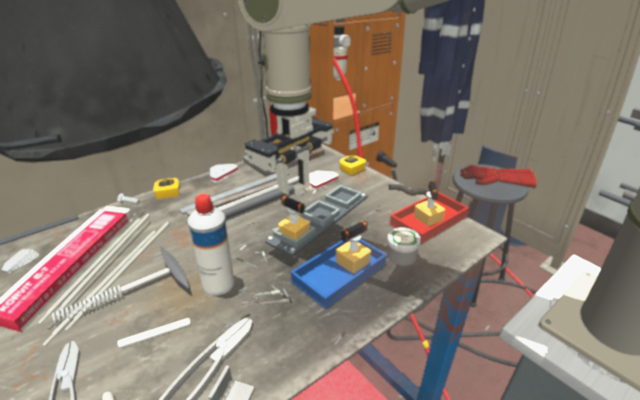

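The blue tray holds nut 2 upright at (353,255) and the red tray holds its nut at (430,210). The gripper is over the last bar at (290,200), clear of the hood.

{"name": "apply_moves", "arguments": {"series": [[[-2, 0, 15], [0, 0, 0]], [[0, 0, 20], [0, 0, 0]], [[0, 0, 15], [0, 0, 0]], [[0, 0, 0], [0, 0, 0]], [[0, 0, 0], [0, 0, 0]]]}}

```text
t: 20.58
tool_pos: [0.6032, 0.2933, 0.2684]
orientation: [0.299, -3.123, 0.002]
force: [-0.8, -0.1, -0.7]
opening: 0.0465
gripper_force: 0.0
```

{"name": "apply_moves", "arguments": {"series": [[[0, 0, 0], [0, 0, 0]], [[0, 0, 0], [0, 0, 0]], [[0, 0, 0], [0, 0, 0]], [[0, 0, 0], [0, 0, 0]], [[0, 0, 0], [0, 0, 0]], [[0, 0, 0], [0, 0, 0]], [[0, 0, 0], [0, 0, 0]]], "claw": 0, "newtons": 12}}

```text
t: 21.17
tool_pos: [0.6041, 0.2939, 0.2712]
orientation: [-0.302, 3.127, 0.001]
force: [-0.7, 2.1, 1.0]
opening: 0.0137
gripper_force: 12.0
```

{"name": "apply_moves", "arguments": {"series": [[[0, 0, 0], [0, 0, 0.1]], [[0, 0, 0], [0, 0, 0.1]], [[0, 0, 0], [0, 0, 0.1]], [[0, 0, 0], [0, 0, 0.1]], [[0, 0, 0], [0, 0, 0.1]], [[0, 0, 0], [0, 0, 0.1]], [[0, 0, 0], [0, 0, 0.1]], [[0, 0, 0], [0, 0, 0]]]}}

```text
t: 21.83
tool_pos: [0.6041, 0.294, 0.2712]
orientation: [0.796, 3.039, 0.001]
force: [-0.9, 0.8, 1.6]
opening: 0.0139
gripper_force: 12.0
```

```bash
python3 nav.py .6035 .2938 .27 191
```

```text
t 21.8333 pos [0.6041 0.294  0.2712] yaw 150.64 q [ 0.38  0.41  1.4   0.    1.33 -0.68] F [-0.9  0.8  1.6] Tq [ 0.399 -0.009  0.005] open 0.0139 grip 12.0 tiltz [ 6.e-04  7.e-04 -1.e+00]
shift mm [ 0.5 -0.5  1.2] rows>= 1.0
turn z -0.704 or 5.579
```

{"name": "apply_moves", "arguments": {"series": [[[0, 0, 0], [0, 0, 0.1]], [[0, 0, 0], [0, 0, 0.1]], [[0, 0, 0], [0, 0, 0.0]]]}}

```text
t: 22.08
tool_pos: [0.6042, 0.294, 0.2712]
orientation: [1.09, 2.946, 0.001]
force: [-0.8, 2.3, 2.9]
opening: 0.0137
gripper_force: 12.0
```

```bash
python3 nav.py .6035 .2938 .27 191
```

```text
t 22.0833 pos [0.6042 0.294  0.2712] yaw 139.37 q [ 0.38  0.41  1.4   0.    1.33 -0.49] F [-0.8  2.3  2.9] Tq [0.485 0.048 0.011] open 0.0137 grip 12.0 tiltz [ 6.e-04  8.e-04 -1.e+00]
shift mm [ 0.4 -0.6  1.2] rows>= 1.0
turn z -0.901 or 5.382
```

{"name": "apply_moves", "arguments": {"series": [[[0, 0, 0], [0, 0, 0.1]], [[0, 0, 0], [0, 0, 0.1]], [[0, 0, 0], [0, 0, 0.1]], [[0, 0, 0], [0, 0, 0.1]], [[0, 0, 0], [0, 0, 0.1]], [[0, 0, 0], [0, 0, 0.1]], [[0, 0, 0], [0, 0, 0.05]], [[0, 0, 0], [0, 0, 0]]]}}

```text
t: 22.75
tool_pos: [0.6043, 0.294, 0.2713]
orientation: [1.969, 2.448, 0.002]
force: [0.3, 2.9, 2.8]
opening: 0.0142
gripper_force: 12.0
```

```bash
python3 nav.py .6035 .2938 .27 191
```

```text
t 22.75 pos [0.6043 0.294  0.2713] yaw 102.39 q [0.38 0.41 1.4  0.   1.33 0.16] F [0.3 2.9 2.8] Tq [ 0.547 -0.034 -0.002] open 0.0142 grip 12.0 tiltz [ 9.e-04  8.e-04 -1.e+00]
shift mm [ 0.  -0.8  1.3] rows>= 1.0
turn z -1.547 or 4.737
```

{"name": "apply_moves", "arguments": {"series": [[[0, 0, 0], [0, 0, 0]], [[0, 0, 0], [0, 0, 0]], [[0, 0, -5], [0, 0, 0]], [[0, 0, -10], [0, 0, 0]], [[0, 0, -15], [0, 0, 0]], [[0, 0, -15], [0, 0, 0]], [[0, 0, -15], [0, 0, 0]], [[0, 0, -5], [0, 0, 0]]], "newtons": 35}}

```text
t: 23.42
tool_pos: [0.6047, 0.2934, 0.3397]
orientation: [1.971, 2.444, 0.004]
force: [0.8, -0.3, -2.3]
opening: 0.0137
gripper_force: 35.0
```

```bash
python3 nav.py .4405 .3355 .338 93
```

```text
t 23.4167 pos [0.6047 0.2934 0.3397] yaw 102.23 q [ 0.38  0.36  1.34 -0.    1.44  0.16] F [ 0.8 -0.3 -2.3] Tq [ 0.01  -0.166  0.005] open 0.0137 grip 35.0 tiltz [ 3.4e-03  6.0e-04 -1.0e+00]
shift mm [  75.9 -151.6    1.2] rows>= 5.0
turn z 0.161 or -6.122
```

{"name": "apply_moves", "arguments": {"series": [[[5, -10, 0], [0, 0, 0]], [[10, -20, 0], [0, 0, 0]], [[13, -26, 0], [0, 0, 0]], [[13, -26, 0], [0, 0, 0]], [[13, -26, 0], [0, 0, 0]], [[11, -22, 0], [0, 0, 0]], [[7, -14, 0], [0, 0, 0]], [[4, -8, 0], [0, 0, 0]], [[0, 0, 0], [0, 0, 0.08]], [[0, 0, 0], [0, 0, 0.08]], [[0, 0, 0], [0, 0, 0]]]}}

```text
t: 24.33
tool_pos: [0.4396, 0.3356, 0.3361]
orientation: [2.165, 2.275, 0.0]
force: [-0.1, 0.5, -3.4]
opening: 0.014
gripper_force: 35.0
```

```bash
python3 nav.py .4405 .3355 .268 93; python3 - <<'E'
from vis import *
p,d=robot.read_camera("scene");cv2.imwrite("pics/s4.png",p[100:330,220:500])
E
```

```text
t 24.3333 pos [0.4396 0.3356 0.3361] yaw 92.84 q [ 0.56  0.05  1.7  -0.    1.39  0.51] F [-0.1  0.5 -3.4] Tq [-0.024 -0.085  0.017] open 0.014 grip 35.0 tiltz [ 5.e-04 -3.e-04 -1.e+00]
shift mm [-0.1  0.8 68.1] rows>= 2.0
turn z -0.003 or 6.28
```

View pics/s4.png

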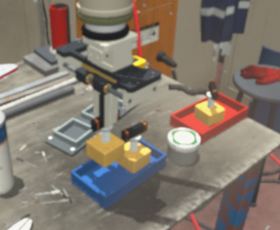

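The last nut hangs over the left half of the blue tray at crop (102,150), clear of the first one at (137,157). Lowering.

{"name": "apply_moves", "arguments": {"series": [[[0, 0, 15], [0, 0, 0]], [[0, 0, 20], [0, 0, 0]], [[0, 0, 15], [0, 0, 0]], [[0, 0, 10], [0, 0, 0]], [[0, 0, 5], [0, 0, 0]], [[0, 0, 3], [0, 0, 0]], [[0, 0, 1], [0, 0, 0]], [[0, 0, 0], [0, 0, 0]], [[0, 0, 0], [0, 0, 0]]]}}

```text
t: 25.13
tool_pos: [0.44, 0.336, 0.2681]
orientation: [2.161, 2.28, 0.003]
force: [-2.7, -0.7, 1.9]
opening: 0.0135
gripper_force: 35.0
```

{"name": "apply_moves", "arguments": {"series": [[[0, 0, 0], [0, 0, 0]], [[0, 0, 0], [0, 0, 0]], [[0, 0, 0], [0, 0, 0]], [[0, 0, 0], [0, 0, 0]], [[0, 0, -10], [0, 0, 0]], [[0, 0, -20], [0, 0, 0]], [[0, 0, -30], [0, 0, 0]], [[0, 0, -30], [0, 0, 0]], [[0, 0, -20], [0, 0, 0]], [[0, 0, 0], [0, 0, 0]]], "claw": 0.5}}

```text
t: 25.97
tool_pos: [0.4406, 0.3366, 0.3837]
orientation: [2.16, 2.278, 0.015]
force: [1.2, 0.3, 0.7]
opening: 0.0463
gripper_force: 0.0
```

```bash
python3 nav.py .5 -.2 .40 93
```

```text
t 25.9667 pos [0.4406 0.3366 0.3837] yaw 93.05 q [0.56 0.01 1.65 0.   1.47 0.51] F [1.2 0.3 0.7] Tq [-0.011 -0.092 -0.006] open 0.0463 grip 0.0 tiltz [ 0.0082  0.0052 -1.    ]
shift mm [-538.9   30.9  -18.6] rows>= 13.0
turn z 0.001 or -6.282
```

{"name": "apply_moves", "arguments": {"series": [[[-35, 2, -1], [0, 0, 0]], [[-35, 2, -1], [0, 0, 0]], [[-35, 2, -1], [0, 0, 0]], [[-35, 2, -1], [0, 0, 0]], [[-35, 2, -1], [0, 0, 0]], [[-35, 2, -1], [0, 0, 0]], [[-35, 2, -1], [0, 0, 0]], [[-35, 2, -1], [0, 0, 0]], [[-35, 2, -1], [0, 0, 0]], [[-35, 2, -1], [0, 0, 0]], [[-35, 2, -1], [0, 0, 0]], [[-35, 2, -1], [0, 0, 0]]]}}

```text
t: 26.97
tool_pos: [0.4853, -0.0841, 0.3888]
orientation: [2.162, 2.279, 0.0]
force: [1.2, 0.2, 0.4]
opening: 0.0467
gripper_force: 0.0
```

{"name": "apply_moves", "arguments": {"series": [[[-35, 2, -1], [0, 0, 0]], [[-35, 2, -1], [0, 0, 0]], [[-35, 2, -1], [0, 0, 0]], [[-35, 2, -1], [0, 0, 0]], [[-20, 2, -1], [0, 0, 0]], [[0, 0, 0], [0, 0, 0]], [[0, 0, 0], [0, 0, 0]]]}}

```text
t: 27.55
tool_pos: [0.5039, -0.2425, 0.3933]
orientation: [-2.164, -2.276, -0.0]
force: [-0.1, -0.1, -0.4]
opening: 0.0463
gripper_force: 0.0
```

```bash
python3 - <<'E'
from bars import *
p,d=robot.read_camera("top");box=(225,275,255,425)
cv2.imwrite("pics/t5.png",cv2.resize(p[130:290,240:430],None,fx=4,fy=3.75,interpolation=cv2.INTER_CUBIC))
Z,uu,vv=bars(p,d,box)
print("nut tops")
for c in blobs((Z>.033),40):
    c=c+[255,225];print(c.mean(0).round(),*rect("top",c,.041))
for c in blobs((Z>.07),8):
    c=c+[255,225];print("bar",*rect("top",c,.101))
H,S,V=cv2.split(cv2.cvtColor(p,cv2.COLOR_BGR2HSV));roi=np.zeros(H.shape,bool);roi[225:275,255:425]=1
E
```

```text
nut tops
[337. 265.] [403.6 149.8] [62.6 72.1] 1.4
[278. 251.] [439.2 340.3] [53.8 65.3] 5.7
[386. 250.] [447.   -6.3] [60.3 59. ] 80.9
[305. 249.] [447.6 254.7] [53.7 66. ] 5.3
bar [442.2 334.6] [23.8 59.8] 1.6
bar [450.5 252.8] [23.8 62.6] 1.5
bar [452.7   1. ] [25.4 61.5] 46.0
```

View pics/t5.png

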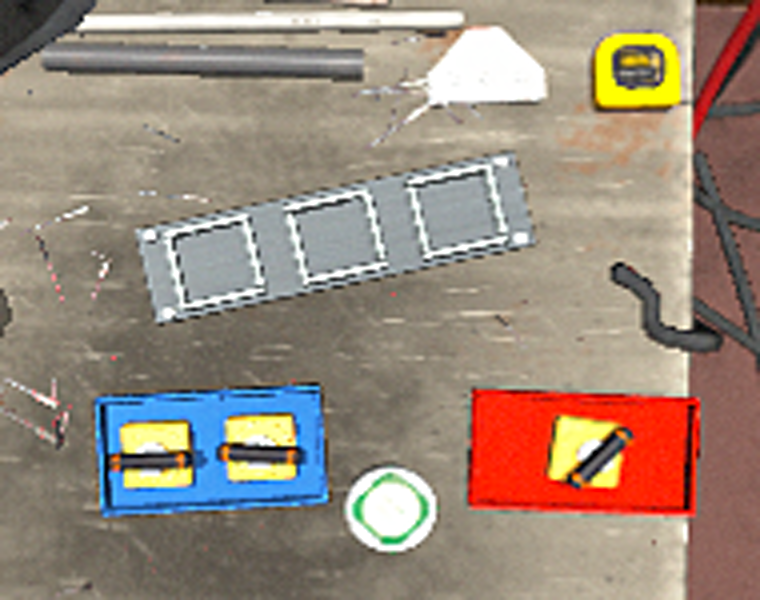

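The final view shows both sound screws upright in the blue tray, with their bars about 90° to the nuts. The damaged one stands centred in the red tray, its bar turned about 0.7 rad. Nothing else has moved, so I'm handing in.

```bash
python3 -c "
from plant import robot
print(robot.close_job())"
```

```text
the job is handed in; nothing more can be done
None
```

The job is handed in (no verdict was returned): the right-pocket screw bound at about 0.7 rad and stands in the red tray, and the other two turned freely about 1.5 rad and stand in the blue tray, with the bystanders not moved.

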